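# Sort inspected weld brackets into the pass and reject nests

### The job

The inspected brackets on the welding table carry a coloured tag: set the bracket with the green tag into the green pass nest and the one with the red tag into the red reject nest. Each must end standing upright, flat on the floor of its nest, let go and at rest. Set them down rather than dropping them in.

Things in the scene. Friction and masses are not known exactly. Their poses are not given: they have to be found in the camera images.
- bracket_green: Loose steel bracket, green tag, about 0.46 kg: dark base plate 90 (x) by 60 (y) by 8 mm, on it a bright upright 30 x 30 mm square tube stub centred at x = -15 mm, y = 0, top 58 mm above the underside: grip it there, faces square to x and y. Flat green tag 36 x 52 mm on the plate's +x end. Origin: centre of the plate's underside, z up. Starts upright on the table. Not the like bracket without tag.
- bracket_red: The same kind of loose bracket, same sizes, origin and axes, but with a red tag.
- nest_green: Pass nest: fixed green open tray, outside 142 (x) by 112 (y) mm, inside 130 x 100 mm, walls 6 mm thick with rim 18 mm above the table, floor 5 mm above the table. Holds one bracket, long side along x, either way round, 20 mm to spare on each side. Origin: centre of its underside, on the table; z up.
- nest_red: Reject nest: the same fixed tray, same sizes, origin and axes, but red.
Things that resemble listed ones, but are neither listed nor needed, are in the scene too. Several things have the shape of the nest_green; the one meant has the colours described above. Leave any orange look-alike of the bracket_green alone.

How it is judged:
By the outcome, as a careful person would: the job done as asked, in the order asked, and still so for the second after the job is handed in, with the robot touching nothing.
It also fails if it takes over 59 s, if anything falls off the work surface, if the arm or the gripper's body presses on something with over 40 N, if the wrist force passes 120 N, or if a joint passes its speed limit or range.

### The arm

A 6-joint arm with a two-finger parallel gripper is mounted at the origin on the work surface. World frame = base frame: x ahead of the robot, y to its left, z up, the work surface at z = 0. Lengths are in m, angles in rad, forces in N, time in s.
With the tool pointing down it reaches from about 0.325 to 0.9 m from the base axis. Payload 6.1 kg.
Tool frame: the origin (TCP) lies midway between the tips of the shut fingers; the grasp point (between the pads) lies 19 mm behind it; x points along the fingers, y is the direction in which the jaws open and shut, and the axes are right-handed (so a half turn about x gives the same grasp; the last joint's range is limited). The gripper opens to 85 mm and grips with 20 to 120 N. Pads are 22 mm wide; open, the fingers measure 114 mm over their backs; the gripper's body (76 mm by 85 mm) begins 54 mm behind the grasp point. The pads swing forward as they close: fully open they stand 13 mm farther back than shut.
Start: joints at [1.14, 0.22, 1.526, -0, 1.395, -0.126], TCP at [0.188, 0.596, 0.231] pointing down, gripper open.
Joint ranges: [-2.98, 2.98], [-0.91, 2.08], [0.09, 2.57], [-1.24, 4.39], [0.2, 2.65], [-2.68, 2.68]. Speed limits (rad/s): [2.57, 2.57, 3.01, 3.14, 3.14, 3.14].

### API

Orientations are given as [roll, pitch, yaw] about the fixed x, y, z axes, in that order (R = Rz(yaw) Ry(pitch) Rx(roll)).
In Python, from plant import movep, move_l, set_joints, gripper_to, hold, inverse_kinematics, observe, get_image, get_calibration, Unreachable, job_done gives the robot as it stands. Calls block until the motion is done:
- movep(position, orientation): joint-space move of the TCP to a pose.
- move_l(position, feed=0.15, rotation=None, max_force=None): straight line of the TCP; rotation=None keeps the orientation; feed is the mean speed in m/s. With max_force (N) it stops when the force on the tool has changed by that much, and returns True; else False.
- set_joints(angles): joint-space move.
- gripper_to(opening, f_grip=None): finger opening in m; f_grip is the grip in N (None keeps the last); returns when the fingers have stopped.
- hold(seconds).
- inverse_kinematics(position, orientation): joint angles nearest the present ones, or None.
- observe(): the state.
- get_image(name): name is "scene" or "top" or "wrist"; returns (picture, depth): 384x512x3 uint8, red, green, blue; 384x512 float32, m along the optical axis (not along the pixel's ray), 0 where there is no reading.
- get_calibration(name): a dict with "intrinsics" (3x3 intrinsics, pixels), "dist_coeffs" ([k1, k2, p1, p2, k3] as OpenCV has them; the pictures are not rectified), "world_from_camera" (4x4, takes a point from camera to world coordinates). Camera axes: x right, y down, z forward; pixel columns grow to the right and rows downward; lengths in m; the calibration is good to about 2 mm. A picture is of the moment at which its call begins: read the wrist's pose just before it. get_calibration takes no time and is no camera call; for the wrist camera it gives the pose at the moment of the call.
A pose or a line that the arm cannot do raises Unreachable and nothing moves.
- job_done(): hands the job in, once; it reports no verdict.
The state is a dict: "time_s": time; "q": joint angles; "joint_velocities": joint speeds; "joint_torque": joint torques, N m; "eef_pos": TCP position; "tcp_rot": TCP orientation; "ft_force": force on the tool from outside, world axes, zero at the start; "torque": the same for the moment, N m; "opening": finger opening in m.
Only numpy, scipy, OpenCV 4.12 (cv2) and the standard library are available. Lean on these libraries where they do the work, as an engineer would, in place of code of your own. Each camera call takes 0.05 s, during which the arm holds its last target.

## Working session

There is one attempt and no reset: what is moved stays moved. The work goes in short steps, each a Python script; the robot and the scene stay as the last script left them, time stands still between calls to the robot, and variables do not carry over. Pictures are saved under pics/ and viewed, and the job is handed in when it is done.

```bash
mkdir -p pics; ls; python3 - <<'E'
from plant import *
import cv2,numpy as np
np.set_printoptions(precision=4,suppress=True)
for n in("scene","top","wrist"):
    c=get_calibration(n); p,d=get_image(n)
    np.savez(f"pics/{n}0.npz",p=p,d=d,K=c["intrinsics"],D=c["dist_coeffs"],T=c["world_from_camera"])
    cv2.imwrite(f"pics/{n}0.png",p[:,:,::-1]); print(n,c, (d>0).mean())
s=observe();print(s["time_s"],s["tcp_rot"],s["eef_pos"])
E
```

```text
pics
scene {'intrinsics': array([[437.6192,   0.    , 250.3213],
       [  0.    , 437.6192, 191.9383],
       [  0.    ,   0.    ,   1.    ]]), 'dist_coeffs': array([0.0543, 0.    , 0.    , 0.    , 0.    ]), 'world_from_camera': array([[-0.185 ,  0.7274, -0.6609,  1.2947],
       [ 0.9827,  0.1298, -0.1322,  0.2453],
       [-0.0104, -0.6739, -0.7388,  1.0075],
       [ 0.    ,  0.    ,  0.    ,  1.    ]])} 0.9960276285807291
top {'intrinsics': array([[379.477 ,   0.    , 255.0743],
       [  0.    , 379.477 , 191.8249],
       [  0.    ,   0.    ,   1.    ]]), 'dist_coeffs': array([-0.1231,  0.    ,  0.    ,  0.    ,  0.    ]), 'world_from_camera': array([[-0.1164, -0.9713,  0.2073,  0.2158],
       [-0.9932,  0.114 , -0.0236,  0.0952],
       [-0.0008, -0.2087, -0.978 ,  1.1507],
       [ 0.    ,  0.    ,  0.    ,  1.    ]])} 0.9957987467447916
wrist {'intrinsics': array([[341.6825,   0.    , 265.2868],
       [  0.    , 341.6825, 190.5613],
       [  0.    ,   0.    ,   1.    ]]), 'dist_coeffs': array([-0.0096,  0.    ,  0.    ,  0.    ,  0.    ]), 'world_from_camera': array([[ 0.299 ,  0.9134,  0.2763,  0.1181],
       [ 0.9543, -0.2856, -0.0885,  0.6171],
       [-0.0019,  0.2902, -0.957 ,  0.373 ],
       [ 0.    ,  0.    ,  0.    ,  1.    ]])} 0.996124267578125
0.15 [-1.6818  1.5692 -1.9866] [0.1874 0.5957 0.2304]
```

View pics/scene0.png

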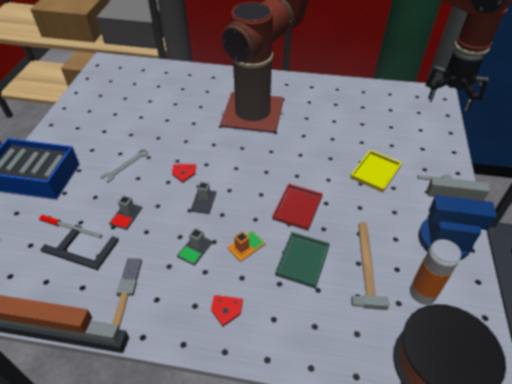

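View pics/top0.png

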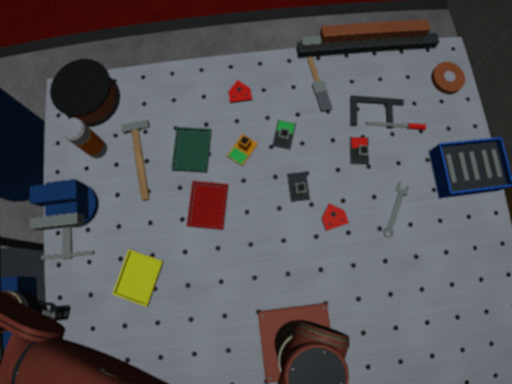

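View pics/wrist0.png

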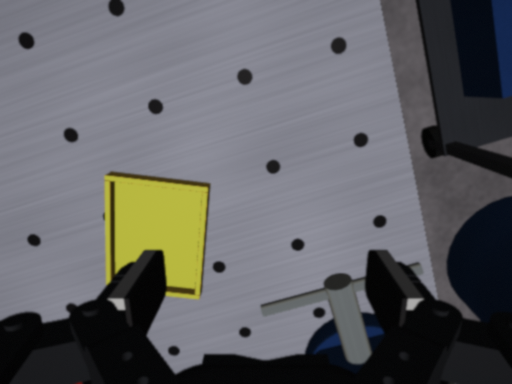

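The top view shows the green-tagged bracket at about (285,133) and the red-tagged one at (360,150), beside the saw frame and the red-handled tool. The green nest is at (192,149) and the red nest at (207,205). The distractors are the orange bracket at (242,149), the untagged one at (299,186), the yellow tray and two red plates.

```bash
cat > h.py <<'E'
import cv2,numpy as np
np.set_printoptions(precision=4,suppress=True)
def load(n):
    z=np.load(f"pics/{n}.npz"); return z["p"],z["d"],z["K"],z["D"],z["T"]
def snap(n,name):
    from plant import get_image,get_calibration
    c=get_calibration(n); p,d=get_image(n)
    np.savez(f"pics/{name}.npz",p=p,d=d,K=c["intrinsics"],D=c["dist_coeffs"],T=c["world_from_camera"])
    cv2.imwrite(f"pics/{name}.png",p[:,:,::-1])
def onplane(uv,z,K,D,T):
    uv=np.asarray(uv,float).reshape(-1,1,2)
    r=cv2.undistortPoints(uv,K,D).reshape(-1,2)
    r=np.c_[r,np.ones(len(r))]@T[:3,:3].T
    return (T[:3,3]+r*((z-T[2,3])/r[:,2])[:,None])[:,:2]
def project(P,K,D,T):
    Ti=np.linalg.inv(T); return cv2.projectPoints(np.asarray(P,float),cv2.Rodrigues(Ti[:3,:3])[0],Ti[:3,3],K,D)[0].reshape(-1,2)
def cloud(d,K,D,T):
    v,u=np.mgrid[:d.shape[0],:d.shape[1]]
    r=cv2.undistortPoints(np.c_[u.ravel(),v.ravel()].astype(float).reshape(-1,1,2),K,D).reshape(-1,2)
    X=np.c_[r,np.ones(len(r))]*d.reshape(-1,1)
    return (X@T[:3,:3].T+T[:3,3]).reshape(*d.shape,3)
def mask(p,col):
    h=cv2.cvtColor(p,cv2.COLOR_RGB2HSV); H,S,V=h[...,0],h[...,1],h[...,2]
    if col=="green": m=(H>45)&(H<85)&(S>110)&(V>50)
    else: m=((H<6)|(H>174))&(S>150)&(V>90)
    return m.astype(np.uint8)*255
E
python3 - <<'E'
from h import *
for n in("top0","scene0"):
    p,d,K,D,T=load(n); C=cloud(d,K,D,T)
    for col in("green","red"):
        cs,_=cv2.findContours(mask(p,col),0,1)
        for c in cs:
            if cv2.contourArea(c)<60: continue
            (u,v),wh,a=cv2.minAreaRect(c)
            print(n,col,(int(u),int(v)),cv2.contourArea(c),onplane([[u,v]],0.01,K,D,T)[0])
            q=onplane(c.reshape(-1,2),0.01 if cv2.contourArea(c)<700 else .018,K,D,T).astype(np.float32)
            print("   rect",cv2.minAreaRect(q*1000), 'z',C[int(v),int(u)])
E
```

```text
top0 green (237, 155) 143.0 [0.5801 0.1088]
   rect ((580.2308349609375, 108.9299087524414), (48.92071533203125, 34.19095993041992), 50.38499450683594) z [0.5827 0.1104 0.0073]
top0 green (191, 149) 1099.0 [0.6175 0.2528]
   rect ((615.198974609375, 249.94677734375), (105.27444458007812, 133.81362915039062), 80.05377197265625) z [0.6217 0.2541 0.0024]
top0 green (285, 127) 117.0 [ 0.6569 -0.0531]
   rect ((656.9454345703125, -53.075889587402344), (53.22262191772461, 37.87981033325195), 70.58627319335938) z [ 0.6585 -0.0526  0.0072]
top0 red (332, 215) 378.5 [ 0.3575 -0.1596]
   rect ((357.66986083984375, -159.700927734375), (68.44358825683594, 71.90254211425781), 11.169280052185059) z [ 0.3579 -0.156   0.0142]
top0 red (206, 205) 1300.0 [0.4335 0.2185]
   rect ((432.3525390625, 217.38162231445312), (105.93765258789062, 134.39828491210938), 77.99615478515625) z [0.4346 0.2218 0.0077]
top0 red (358, 142) 113.5 [ 0.5809 -0.2799]
   rect ((580.8158569335938, -280.0846252441406), (53.516239166259766, 32.007781982421875), 89.78035736083984) z [ 0.5813 -0.2785  0.0095]
top0 red (239, 91) 30
[... 1081 characters left out ...]
.0 [ 0.5786 -0.283 ]
   rect ((578.3287353515625, -282.844970703125), (51.82430648803711, 39.262760162353516), 83.46090698242188) z [ 0.5761 -0.2844  0.0084]
scene0 red (296, 205) 1056.0 [0.4323 0.2147]
   rect ((439.07781982421875, 215.9404296875), (105.91091918945312, 140.00294494628906), 78.10530853271484) z [0.426  0.2113 0.0049]
scene0 red (183, 172) 245.0 [ 0.3569 -0.1606]
   rect ((356.6844177246094, -162.57737731933594), (68.1070785522461, 70.1380615234375), 10.133421897888184) z [ 0.3623 -0.1596  0.0178]
scene0 red (274, 5) 196.5 [-0.8446 -0.047 ]
   rect ((-826.0989379882812, -36.8399658203125), (194.17648315429688, 87.72666931152344), 28.55760955810547) z [-0.0836  0.0559  0.3676]
```

```bash
python3 - <<'E'
from plant import *
from h import *
t=observe()["time_s"]
pi=np.pi
for pos,psi in [((.40,.12,.28),-.2),((.62,-.04,.1),-.34),((.617,.25,.1),-.17),((.55,-.28,.1),-.05),((.433,.217,.1),-.21)]:
    for s in(0,pi): print(pos,s,inverse_kinematics(list(pos),[0,pi/2,psi+s]))
movep([.40,.12,.28],[0,pi/2,-.2]); print(observe()["time_s"]-t)
snap("wrist","w1")
E
```

```text
(0.4, 0.12, 0.28) 0 [ 0.1021 -0.3295  1.9631 -0.      1.508  -1.2687]
(0.4, 0.12, 0.28) 3.141592653589793 [ 0.1021 -0.3295  1.9631  0.      1.508   1.8729]
(0.62, -0.04, 0.1) 0 [-0.1913  0.3335  1.6468 -0.      1.1613 -1.4221]
(0.62, -0.04, 0.1) 3.141592653589793 [-0.1913  0.3335  1.6468 -0.      1.1613  1.7195]
(0.617, 0.25, 0.1) 0 [ 0.2666  0.4301  1.5197 -0.      1.1918 -1.1342]
(0.617, 0.25, 0.1) 3.141592653589793 [0.2666 0.4301 1.5197 0.     1.1918 2.0074]
(0.55, -0.28, 0.1) 0 [-0.5986  0.3245  1.6582  0.      1.1588 -2.1194]
(0.55, -0.28, 0.1) 3.141592653589793 [-0.5986  0.3245  1.6582 -0.      1.1588  1.0222]
(0.433, 0.217, 0.1) 0 [ 0.3016  0.0232  2.0046 -0.      1.1138 -1.0592]
(0.433, 0.217, 0.1) 3.141592653589793 [0.3016 0.0232 2.0046 0.     1.1138 2.0824]
1.8917000000000002
```

View pics/w1.png

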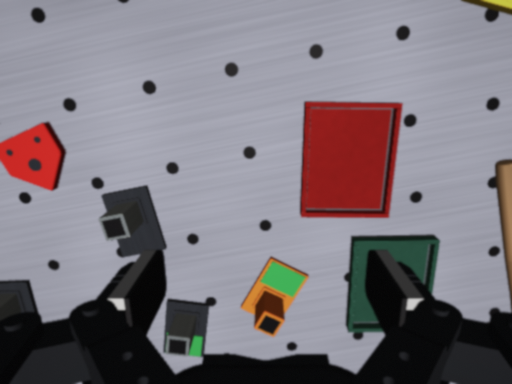

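The wrist view from here shows the whole red nest at about (350,160), with the green nest (395,285) and green bracket (187,328) partly behind the fingers. The next view should be farther out.

```bash
python3 - <<'E'
from plant import *
from h import *
pi=np.pi
t=observe()["time_s"]
movep([.58,.09,.27],[0,pi/2,-.2]); print(observe()["time_s"]-t)
snap("wrist","w2")
for n in("w1","w2"):
    p,d,K,D,T=load(n); C=cloud(d,K,D,T); print(n,T[:3,3],T[:3,2])
    h=cv2.cvtColor(p,cv2.COLOR_RGB2HSV); H,S,V=cv2.split(h)
    mg=((H>45)&(H<95)&(S>90)&(V>30)).astype(np.uint8)*255
    for col,m in(("green",mg),("red",mask(p,"red"))):
        cs,_=cv2.findContours(m,0,1)
        for c in cs:
            A=cv2.contourArea(c)
            if A<150: continue
            (u,v),wh,a=cv2.minAreaRect(c)
            q=onplane(c.reshape(-1,2),0.01 if A<3000 else .018,K,D,T).astype(np.float32)
            print(n,col,(int(u),int(v)),A,cv2.minAreaRect(q*1000), 'z',C[int(v),int(u)])
E
```

```text
0.7583000000000002
w1 [0.3287 0.1342 0.4227] [ 0.2847 -0.0571 -0.9569]
w1 green (195, 345) 218.5 ((663.9221801757812, -36.852603912353516), (18.28002166748047, 37.81612777709961), 68.86257934570312) z [ 0.6631 -0.038   0.0104]
w1 green (282, 278) 766.0 ((580.5882568359375, 107.71561431884766), (50.61723709106445, 34.34914779663086), 49.56468963623047) z [0.5795 0.1073 0.0087]
w1 green (392, 284) 2975.5 ((622.1406860351562, 251.74032592773438), (113.94742584228516, 148.68006896972656), 79.14897155761719) z [0.3998 0.1637 0.3214]
w1 red (33, 162) 2647.5 ((359.825927734375, -162.67791748046875), (74.86360168457031, 75.08572387695312), 11.680734634399414) z [ 0.3584 -0.1612  0.015 ]
w1 red (350, 159) 10225.5 ((433.77801513671875, 215.3887481689453), (110.69867706298828, 139.94573974609375), 78.03397369384766) z [0.4333 0.2204 0.0061]
w2 [0.5081 0.1042 0.4123] [ 0.2827 -0.0572 -0.9575]
w2 green (167, 233) 758.5 ((658.7111206054688, -54.16529846191406), (54.16997528076172, 37.30408477783203), 70.80252075195312) z [ 0.658  -0.0545  0.0093]
w2 green (280, 149) 1184.5 ((580.8682861328125, 107.47525024414062), (50.684017181396484, 34.909645080566406), 50.199344635009766) z [0.5802 0.1075 0.008 ]
w2 green (407, 155) 10903.5 ((618.726806640625, 250.0506591796875), (113.48007202148438, 140.071044921875), 79.45531463623047) z [0.6181 0.2568 0.0049]
w2 red (289, 311) 1879.0 ((804.9720458984375, 79.5526123046875), (75.3570785522461, 73.10830688476562), 2.236145257949829) z [0.7998 0.0784 0.0148]
w2 red (355, 32) 6226.5 ((472.2210693359375, 207.33291625976562), (111.31982421875, 63.53213119506836), 78.76610565185547) z [0.47   0.2119 0.0053]
w2 red (8, 15) 419.5 ((377.9635925292969, -152.6450653076172), (17.184789657592773, 34.078025817871094), 57.32712173461914) z [ 0.3807 -0.1498  0.0128]
```

View pics/w2.png

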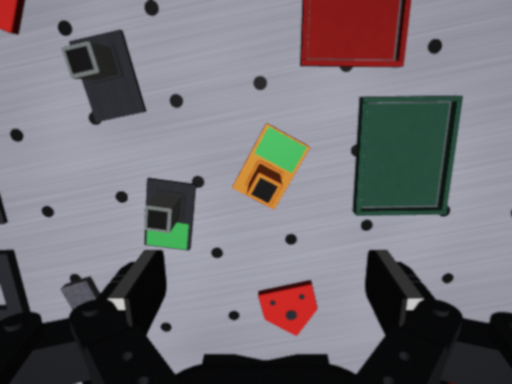

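The green tag is at (167,233) and its tube at (159,218), with the tag on the side away from the base. The green nest is fully visible at (407,155). I'll overlay the predicted outline to check the fit.

```bash
cat >> h.py <<'E'
def bracket_pts(x,y,a):
    c,s=np.cos(a),np.sin(a); R=np.array([[c,-s],[s,c]])
    f=lambda L,z:np.c_[np.array(L)@R.T+[x,y],np.full(len(L),z)]
    return [f([[-.045,-.03],[.045,-.03],[.045,.03],[-.045,.03]],.008),f([[-.03,-.015],[0,-.015],[0,.015],[-.03,.015]],.058)]
def nest_pts(x,y,a,h=.018):
    c,s=np.cos(a),np.sin(a); R=np.array([[c,-s],[s,c]])
    return [np.c_[np.array([[-X,-Y],[X,-Y],[X,Y],[-X,Y]])@R.T+[x,y],np.full(4,h)] for X,Y in((.071,.056),(.065,.05))]
def overlay(n,polys,box,out,k=6):
    p,d,K,D,T=load(n); im=p[:,:,::-1].copy(); u0,v0,u1,v1=box
    im=cv2.resize(im[v0:v1,u0:u1],None,fx=k,fy=k,interpolation=cv2.INTER_CUBIC)
    for P in polys:
        uv=project(P,K,D,T); uv=((uv+.5-[u0,v0])*k-.5)
        cv2.polylines(im,[np.round(uv).astype(int).reshape(-1,1,2)],True,(255,0,255),1)
    cv2.imwrite(f"pics/{out}.png",im)
E
python3 - <<'E'
from h import *
a=np.radians(-19.2); u=np.array([np.cos(a),np.sin(a)])
o=np.array([.6585,-.0542])-.027*u; print(o, o-.015*u)
b=bracket_pts(*o,a)
overlay("w2",b,(120,160,220,265),"ov1",7)
overlay("w2",nest_pts(.6187,.250,np.radians(-10.5)),(340,80,480,230),"ov2",4)
# depth: tube-top points
p,d,K,D,T=load("w2"); C=cloud(d,K,D,T)
m=(C[...,2]>.05)&(C[...,2]<.065)&(np.hypot(C[...,0]-o[0],C[...,1]-o[1])<.05)
q=C[m]; print(m.sum(),q.mean(0),cv2.minAreaRect((q[:,:2]*1000).astype(np.float32)))
E
```

```text
[ 0.633  -0.0453] [ 0.6188 -0.0404]
754 [ 0.6202 -0.0399  0.0576] ((621.2033081054688, -41.105369567871094), (30.272136688232422, 30.118833541870117), 70.02116394042969)
```

View pics/ov1.png

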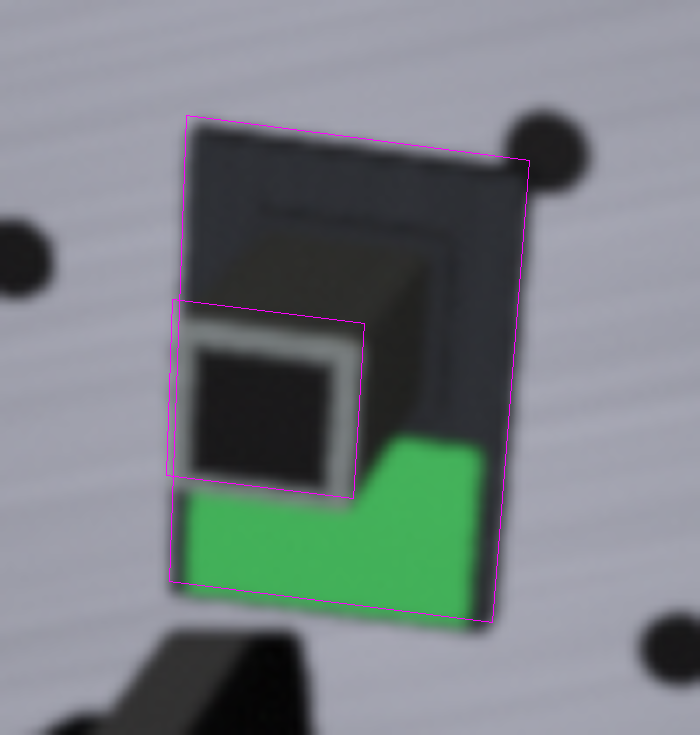

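View pics/ov2.png

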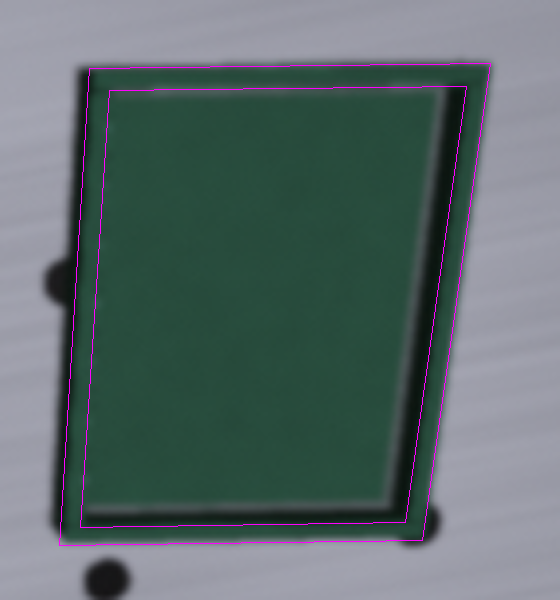

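The fit is within about 1.5 mm, and depth gives the tube centre as (0.6205, -0.041). Next I grasp the green bracket.

```bash
python3 - <<'E'
from plant import *
from h import *
pi=np.pi; t=observe()["time_s"]
g=np.array([.6205,-.0408]); a=np.radians(-19.5)
movep([*g,.10],[0,pi/2,a])
r=move_l([*g,.020],feed=.12,max_force=15); print("touch",r,observe()["eef_pos"])
f0=observe()["ft_force"]
gripper_to(.0,f_grip=60); s=observe(); print(s["opening"],s["eef_pos"])
move_l([*g,.10],feed=.12); s=observe(); print(s["opening"],s["ft_force"]-f0,s["time_s"],s["time_s"]-t)
snap("top","t2"); snap("wrist","w3")
E
```

```text
touch False [ 0.6213 -0.0408  0.0209]
0.0293523126361848 [ 0.6209 -0.0409  0.0206]
0.029317615949730702 [ 0.592  -0.1022 -4.8178] 5.9583 3.0583000000000005
```

View pics/w3.png

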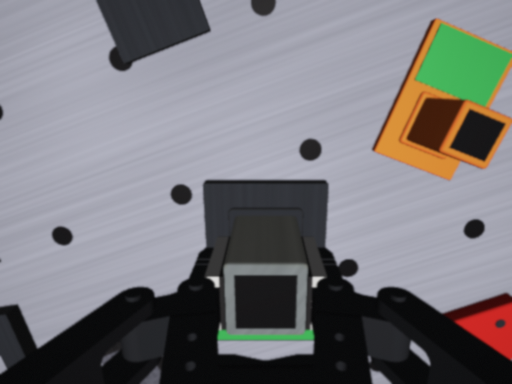

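The bracket is gripped square, and the wrist force of 4.8 N matches its weight. Next I place it in the green nest.

```bash
python3 - <<'E'
from plant import *
from h import *
pi=np.pi; t=observe()["time_s"]
n=np.array([.6187,.2495]); a=np.radians(-10.5); u=np.array([np.cos(a),np.sin(a)])
g=n-.015*u
move_l([.6205,-.0408,.15],feed=.2)
movep([*g,.15],[0,pi/2,a])
move_l([*g,.040],feed=.2)
r=move_l([*g,.020],feed=.03,max_force=4); s=observe(); print("touch",r,s["eef_pos"],s["ft_force"])
z=s["eef_pos"][2]
gripper_to(.055); s=observe(); print(s["opening"],s["ft_force"])
move_l([*g,.12],feed=.15); print(observe()["time_s"])
move_l([*(g-np.array([.06,0])),.2],feed=.3)
snap("wrist","w4"); snap("scene","s4"); print(observe()["time_s"])
E
```

```text
touch True [0.6042 0.2524 0.0254] [0.075  0.8812 4.4937]
0.05504262415260716 [-0.457  -0.5076 -0.0025]
9.9667
10.55
```

View pics/w4.png

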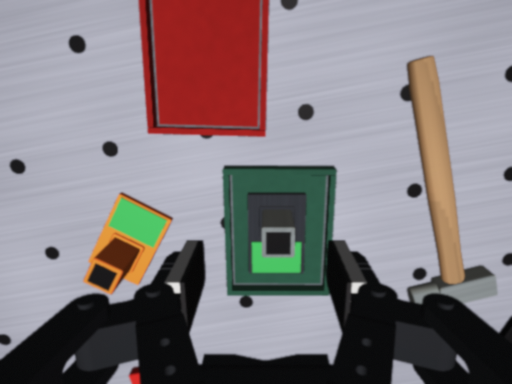

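View pics/s4.png

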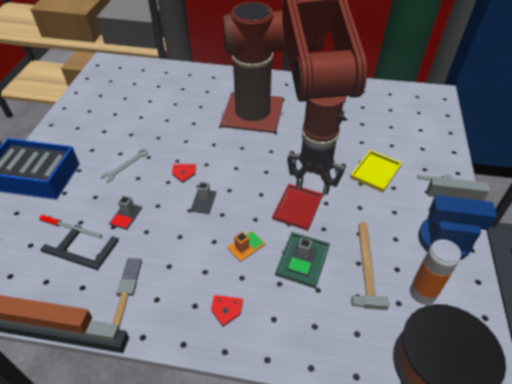

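The green bracket stands centred and level in the green nest at (277,232). Next I look at the red bracket.

```bash
python3 - <<'E'
from plant import *
from h import *
pi=np.pi
gripper_to(.085)
movep([.50,-.27,.23],[0,pi/2,-.05]); snap("wrist","w5"); print(observe()["time_s"])
p,d,K,D,T=load("w5"); C=cloud(d,K,D,T)
cs,_=cv2.findContours(mask(p,"red"),0,1)
for c in cs:
    A=cv2.contourArea(c)
    if A<150: continue
    q=onplane(c.reshape(-1,2),.009,K,D,T).astype(np.float32)
    (u,v),_,_=cv2.minAreaRect(c); print((u,v),A,cv2.minAreaRect(q*1000))
m=(C[...,2]>.05)&(C[...,2]<.065)&(np.hypot(C[...,0]-.55,C[...,1]+.28)<.06)
q=C[m]; print(m.sum(),q.mean(0),cv2.minAreaRect((q[:,:2]*1000).astype(np.float32)))
E
```

```text
12.9083
(86.33535766601562, 262.4817199707031) 650.0 ((617.2144775390625, -489.537109375), (61.93154525756836, 18.83802032470703), 80.25904846191406)
(256.663330078125, 226.49575805664062) 962.0 ((580.7229614257812, -283.70819091796875), (53.29904556274414, 37.47077560424805), 80.44092559814453)
(370.0, 24.0) 2023.5 ((374.1793518066406, -163.80836486816406), (74.5678482055664, 42.68449783325195), 87.436279296875)
923 [ 0.5391 -0.277   0.0578] ((540.3510131835938, -277.1239318847656), (29.824825286865234, 30.404865264892578), 80.82093048095703)
```

View pics/w5.png

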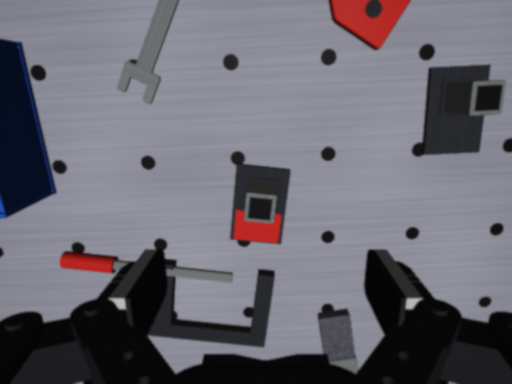

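The red tag is at (257,226) and its tube at (261,208). The screwdriver and saw are clear of the finger lanes. Next I grasp the red bracket and place it.

```bash
python3 - <<'E'
from plant import *
from h import *
pi=np.pi
g=np.array([.540,-.277]); a=np.radians(-9.3)
movep([*g,.10],[0,pi/2,a])
r=move_l([*g,.020],feed=.12,max_force=15); print("touch",r,observe()["eef_pos"])
f0=observe()["ft_force"]
gripper_to(.0,f_grip=60); s=observe(); print(s["opening"])
move_l([*g,.16],feed=.15); s=observe(); print(s["opening"],s["ft_force"]-f0,s["time_s"])
assert s["opening"]>.02
n=np.array([.4337,.2156]); a=np.radians(-12); u=np.array([np.cos(a),np.sin(a)]); g=n-.015*u
movep([*g,.16],[0,pi/2,a])
move_l([*g,.045],feed=.2)
snap("wrist","w6"); snap("scene","s6"); print(observe()["eef_pos"],observe()["time_s"])
E
```

```text
touch False [ 0.5407 -0.2775  0.021 ]
0.029141252209628148
0.029638204458836522 [ 0.6661 -0.6298 -5.8388] 15.9583
[0.4208 0.2191 0.0468] 18.6333
```

View pics/w6.png

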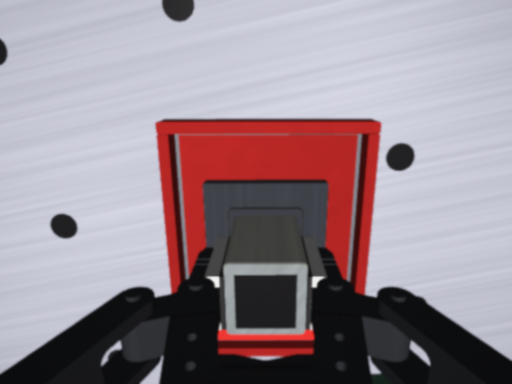

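The red bracket hangs aligned over the red nest, its plate at (265,210) with gaps on both sides. I'll lower it now.

```bash
python3 - <<'E'
from plant import *
from h import *
s=observe(); a=np.radians(-12); u=np.array([np.cos(a),np.sin(a)]); g=np.array([.4337,.2156])-.015*u
r=move_l([*g,.020],feed=.03,max_force=4); s=observe(); print("touch",r,s["eef_pos"],s["ft_force"])
gripper_to(.055); s=observe(); print(s["opening"],s["ft_force"])
move_l([*g,.12],feed=.15)
movep([.44,.06,.28],[0,np.pi/2,-.2])
snap("wrist","w7"); snap("scene","s7"); snap("top","t7"); print(observe()["time_s"])
for n in("w7","s7","t7"):
    p,d,K,D,T=load(n); C=cloud(d,K,D,T)
    for nm,c in(("red",(.4337,.2156)),("green",(.6187,.2495))):
        m=(C[...,2]>.053)&(C[...,2]<.072)&(np.hypot(C[...,0]-c[0],C[...,1]-c[1])<.06)
        print(n,nm,m.sum(),np.median(C[m],0) if m.any() else 0)
E
python3 -c "
import cv2,numpy as np
a=cv2.imread('pics/s7.png')[130:300,150:350];b=cv2.imread('pics/t7.png')[100:240,130:290]
cv2.imwrite('pics/c7.png',np.hstack([cv2.resize(a,(400,340)),cv2.resize(b,(388,340))]))"
```

```text
touch True [0.4187 0.2188 0.0254] [-1.2393 -0.7301  5.2846]
0.054932939368005904 [-0.1332 -0.7233  0.9075]
21.4917
w7 red 923 [0.4181 0.2155 0.063 ]
w7 green 754 [0.6016 0.2493 0.063 ]
s7 red 105 [0.4216 0.2176 0.0642]
s7 green 131 [0.6083 0.2511 0.0625]
t7 red 112 [0.4185 0.2174 0.0623]
t7 green 105 [0.6029 0.2515 0.0621]
```

View pics/w7.png

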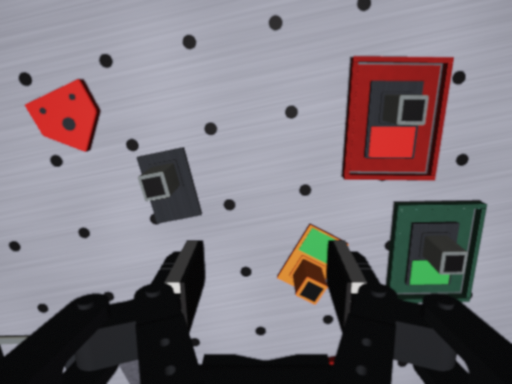

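View pics/c7.png

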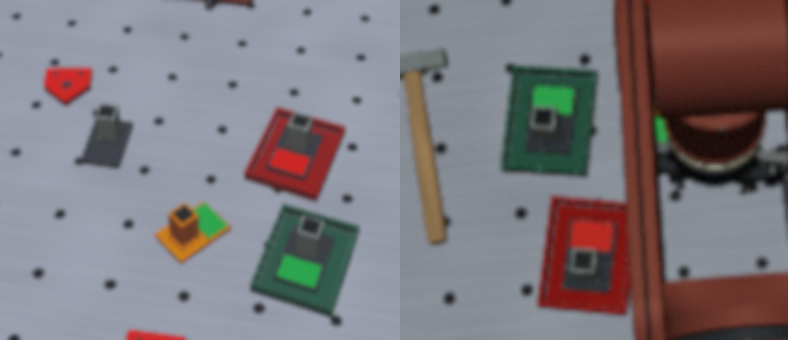

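Both brackets stand centred in their nests, red at (397,118) and green at (436,253) in the wrist view. Their tube tops read 62–64 mm, against 63 mm expected on the nest floor.

```bash
python3 -c "
from plant import *
job_done(); print(observe()['time_s'])"
```

```text
the job is handed in; nothing more can be done
the job is handed in; nothing more can be done
```

Both brackets are in their nests and the job is handed in. The green-tagged bracket went into the green pass nest first, then the red-tagged one into the red reject nest. I gripped each by its tube, lowered it slowly until it touched the floor, and released it there.

- **Placing:** The last wrist, scene and top images show both brackets upright, roughly centred in their nests and let go. Their tube tops read 62–64 mm above the table, and 63 mm means flat on the nest floor.
- **Time and forces:** The clock stood at about 21.5 s just before hand-in. The wrist forces I read stayed at about 6 N or less. I did not log the peaks during motion.
- **Disagreements:** The cameras' depth readings for the tube positions differed by up to about 7 mm, mostly at the edges of the tubes. That is well inside the 20 mm of room on each side. No check failed.

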